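# Slide a medicine carton between the stock bins to the counter stop

## Task

Push the flat white medicine carton along the counter, through the narrow gap between the two fixed blue stock bins, and on until its end lies square up against the steel stop strip on the other side. Keep it flat on the counter all the way - it is never lifted or tipped - and leave the bottle, the jar and the small upright box where they stand.

Things in the scene. Friction and masses are not known exactly. Their poses are not given: they have to be found in the camera images.
- carton: The part to push: a flat white closed medicine carton, rigid, lying loose on the counter, 92 mm (its x) by 120 mm (its y, the long way) by 36 mm high, 0.15 to 0.3 kg, too wide to be gripped. Origin: centre of its underside; z up. It starts on the side of the bins away from the stop strip, up to 40 mm beside the line of the gap and up to 0.3 rad askew to it, and goes through lengthways (its y along the gap). Both its ends are alike.
- carton_center (a point): The middle of that carton, half-way up (18 mm over its underside); axes as the carton's.
- bin_near: Blue open-topped stock bin, fixed to the counter, the one nearer the robot: 100 mm (x) by 100 mm (y), 55 mm high at its back and sides, its low labelled front to -x. Origin: centre of its underside. Its flat back wall (outer face at x = +50 mm in its own frame) is one side of the gap. Its y axis runs along the gap, which is 100 mm long (y = -50 to +50 mm).
- bin_far: The other blue stock bin, equal and fixed, parallel to and facing away from the near one, level with it along y. Same size, origin at the centre of its underside, but here the flat back wall, the other side of the gap, is its outer face at x = -50 mm in its own frame (low labelled front to +x). The gap between the two back walls is 97 to 101 mm wide and its middle is half-way between the two bins' origins.
- stop: Steel stop strip fixed to the counter beyond the gap, across the gap's line, parallel to the bins: 180 mm (its x) by 12 mm (its y) by 28 mm high, origin at the centre of its underside. It lies 190 to 225 mm from the middle of the gap on either the +y or the -y side of the bins (varies). The face turned to the bins is 6 mm from its centre; with the carton against it, the carton's centre is 66 mm from the strip's centre along y.
- pill_bottle: Bystander, loose: upright white bottle, 44 mm across, 85 mm tall; origin at the centre of its underside. It stands in a row with the other two on the far side of the far bin, about 285 mm from the near bin's origin along its +x. Leave alone.
- jar: Bystander, loose: upright amber jar, 50 mm across, 60 mm tall; origin at the centre of its underside. It stands in a row with the other two on the far side of the far bin, about 285 mm from the near bin's origin along its +x. Leave alone.
- small_box: Bystander, loose: small brown upright box, 42 by 32 mm, 75 mm tall; origin at the centre of its underside. It stands in a row with the other two on the far side of the far bin, about 285 mm from the near bin's origin along its +x. Leave alone.
Things that resemble listed ones, but are neither listed nor needed, are in the scene too. There is more than one size of the stop; the one meant has the size given above. What is shaped like the carton but orange is not meant.

How it is judged (in metres and radians):
On the way, in this order (a step that is already met when the one before it is completed fails the run):
1. the carton lies in the gap between the two bins, flat and lengthways (y of carton_center in the frame of bin_near between -0.04 and 0.04 m and x of carton_center in the frame of bin_near between 0.085 and 0.115 m and angle between the y axis of carton and the y axis of bin_near, either way round below 0.12 rad), for 0.05 s.
2. the carton has come out of the gap and lies against the stop strip (((y of stop in the frame of bin_near between 0.1 and 0.4 m and y of carton_center in the frame of stop between -0.074 and -0.06 m) or (y of stop in the frame of bin_near between -0.4 and -0.1 m and y of carton_center in the frame of stop between 0.06 and 0.074 m)) and angle between the y axis of carton and the y axis of stop, either way round below 0.08 rad), for 0.1 s.
At the end, for the whole second after the job is handed in: The carton, having passed through the gap, rests flat on the counter with its end within 8 mm of the stop strip's inner face, square to it within 0.08 rad, its middle within 60 mm of the strip's middle sideways, and at rest (all of step 2 and x of carton_center in the frame of stop between -0.06 and 0.06 m and height (world z) of carton below 0.004 m and angle between carton's own z axis and vertical below 0.05 rad and linear speed of carton below 0.01 m/s); the robot touches nothing.
It fails at once if the carton is lifted off the counter (over 8 mm) or tipped (height (world z) of carton above 0.008 m or angle between carton's own z axis and vertical above 0.12 rad).
It fails at once if the bottle, the jar or the small box is moved more than 15 mm or tipped (distance of any of pill_bottle, jar, small_box from where it was at the start of the episode above 0.015 m or angle between any of pill_bottle, jar, small_box's own z axis and vertical above 0.25 rad).
It also fails if it takes over 72 s, if anything falls off the work surface, if the arm or the gripper's body presses on something with over 40 N, if the wrist force passes 120 N, or if a joint passes its speed limit or range.

## Robot

A 6-joint arm with a two-finger parallel gripper is mounted at the origin on the work surface. World frame = base frame: x ahead of the robot, y to its left, z up, the work surface at z = 0. Lengths are in mm, angles in rad, forces in N, time in s.
With the tool pointing down it reaches from about 300 to 775 mm from the base axis. Payload 14.6 kg.
Tool frame: the origin (TCP) lies midway between the tips of the shut fingers; the grasp point (between the pads) lies 19 mm behind it; z points along the fingers, y is the direction in which the jaws open and shut (so a half turn about z gives the same grasp; the last joint's range is limited). The gripper opens to 94 mm and grips with 3 to 60 N. Pads are 16 mm wide; open, the fingers measure 119 mm over their backs; the gripper's body (75 mm by 177 mm) begins 78 mm behind the grasp point.
Start: joints at [1.041, 0.3, 1.521, -0, 1.321, -0.067], TCP at [245.546, 492.134, 205.446] pointing down, gripper open.
Joint ranges: [-3.03, 3.03], [-0.79, 2.21], [0.23, 2.52], [-1.04, 4.18], [0, 3.07], [-2.55, 2.55]. Speed limits (rad/s): [2.22, 2.22, 2.57, 3.14, 3.14, 3.14].

## Interface

Orientations are given as a 3x3 rotation matrix whose columns are the frame's x, y, z axes.
In Python, from bench import get_obs, grab_frame, get_calibration, close_job gives the robot as it stands. The module is installed in compiled form; this text tells all that it offers.
- The arm moves only by the tool apply_moves, never from a script. Its argument "steps" is one flat list of numbers, 7 for each row, row after row: the shift along the world's x, y, z in mm, then the turn, a rotation vector about the world's x, y, z in degrees, then the finger opening in mm, from 0 to 94. In form: [dx, dy, dz, ax, ay, az, gripper, dx, dy, dz, ax, ay, az, gripper, ...]. A call has 1 to 20 rows; each row shifts and turns the commanded pose from where the row before left it; what a row does not reach is not made up. A row lasts 1/8 s, in which the tool goes at most 62.5 mm and 10.7 degrees, less where a joint would pass 70% of its speed; a pose out of reach is approached as far as the arm can. A call with a gripper value outside its range is refused whole. The fingers move at their own pace and stop on an object; "squeeze" is the grip in N (left out, the last holds). Time passes only in rows, so rows that do not move let the fingers close. It gives the time, the measured TCP pose, the force and the opening at its end, in the units of the state.
- get_obs(): the state, without advancing time (a new reading comes with each control period).
- grab_frame(name): name is "scene" or "top"; returns (picture, depth): 420x560x3 uint8, blue, green, red; 420x560 float32, mm along the optical axis (not along the pixel's ray), 0 where there is no reading.
- get_calibration(name): a dict with "fx", "fy", "cx", "cy" (pixels), "world_from_camera" (4x4, takes a point from camera to world coordinates). Camera axes: x right, y down, z forward; pixel columns grow to the right and rows downward; lengths in mm; the calibration is good to about 2 mm. A picture is of the moment at which its call begins. get_calibration takes no time and is no camera call.
- close_job(): hands the job in, once; it reports no verdict.
The state is a dict: "time": time; "joints": joint angles; "joint_velocities": joint speeds; "tau": joint torques, N m; "tcp_pos": TCP position; "tcp_rot": TCP orientation; "wrist_force": force on the tool from outside, world axes, zero at the start; "torque": the same for the moment, N m; "opening": finger opening in mm.
Only numpy, scipy, OpenCV 4.12 (cv2) and the standard library are available. Lean on these libraries where they do the work, as an engineer would, in place of code of your own. Each camera call takes 0.05 s, during which the arm holds its last target.

## Working session

There is one attempt and no reset: what is moved stays moved. The work goes in short steps, Python scripts to look and compute and a tool call to move; the robot and the scene stay as the last step left them, time stands still between calls to the robot, and variables do not carry over. Pictures are saved under pics/ and viewed, and the job is handed in when it is done.

Besides the shell and the picture viewer there is one more tool, called after ">>>" as a command line: name --argument value ..., lists and objects as JSON in quotes. apply_moves: Moves the arm, as the interface text tells. Its arguments: {"type":"object","properties":{"steps":{"type":"array"},"squeeze":{"type":"number"}},"required":["steps"]}

```bash
mkdir -p pics; python3 - <<'E'
from bench import *
import cv2,numpy as np
for n in ("scene","top"):
    p,d=grab_frame(n); cv2.imwrite(f"pics/{n}0.png",p); np.save(f"pics/{n}0.npy",d)
    c=get_calibration(n); print(n,c["fx"],c["cx"],c["cy"],np.round(c["world_from_camera"],3).tolist())
o=get_obs(); print(o["time"],o["tcp_pos"],np.round(o["tcp_rot"],3).tolist(),o["opening"])
E
```

```text
scene 518.3414358942176 282.74212012145335 202.16540227580703 [[-0.057, 0.594, -0.802, 1620.337], [0.998, 0.048, -0.036, 148.931], [0.018, -0.803, -0.596, 802.308], [0.0, 0.0, 0.0, 1.0]]
top 468.0671724117468 279.0361570948267 210.56368297842747 [[0.012, -0.99, 0.141, 424.604], [-1.0, -0.013, -0.002, 93.42], [0.004, -0.141, -0.99, 1134.083], [0.0, 0.0, 0.0, 1.0]]
0.1 [245.43563351 491.93707499 204.96091442] [[-0.895, 0.446, -0.001], [0.446, 0.895, -0.001], [0.0, -0.001, -1.0]] 93.78753638879066
```

View pics/top0.png

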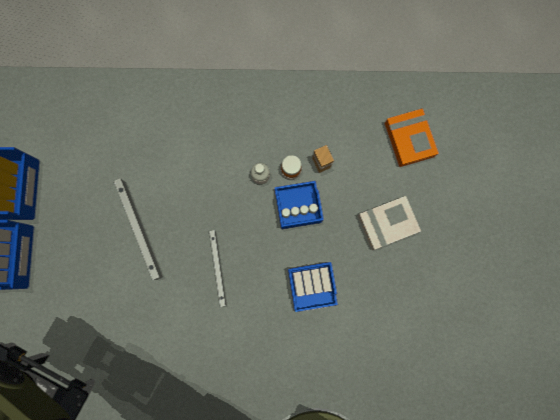

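View pics/scene0.png

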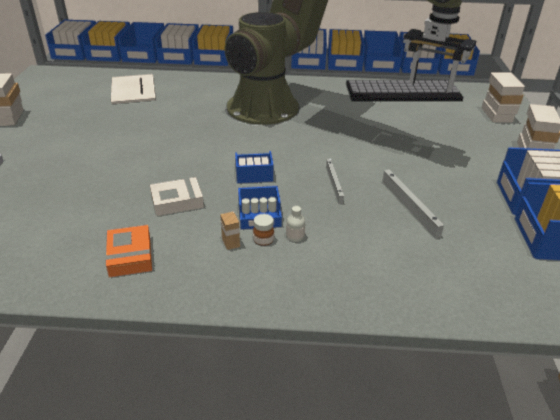

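The top view shows the near bin at about (313,286), the far bin at (298,205), the white carton at (390,222), the orange decoy at (412,137), and the row of bystanders at (260–323,165). The shorter strip runs (212,231)–(224,305), about 180 mm. The longer strip on the left is a decoy. Next I'll measure these.

```bash
cat > h.py <<'E'
import numpy as np,cv2
from bench import *
def ray(n,uv,z):
    c=get_calibration(n);T=np.array(c["world_from_camera"]);uv=np.atleast_2d(np.array(uv,float))
    d=np.c_[(uv[:,0]-c["cx"])/c["fx"],(uv[:,1]-c["cy"])/c["fy"],np.ones(len(uv))]@T[:3,:3].T
    o=T[:3,3]; return o+d*((z-o[2])/d[:,2])[:,None]
def cloud(n,dep):
    c=get_calibration(n);T=np.array(c["world_from_camera"]);v,u=np.mgrid[:420,:560]
    P=np.stack([(u-c["cx"])/c["fx"]*dep,(v-c["cy"])/c["fy"]*dep,dep],-1)
    return P@T[:3,:3].T+T[:3,3]
def rect(pts):
    (c,s,a)=cv2.minAreaRect(np.float32(pts[:,:2])); return np.array(c),s,a
def mask_carton(p):
    h=cv2.cvtColor(p,cv2.COLOR_BGR2HSV); return h
E
python3 - <<'E'
from h import *
p=cv2.imread("pics/top0.png");d=np.load("pics/top0.npy");X=cloud("top",d)
h=cv2.cvtColor(p,cv2.COLOR_BGR2HSV)
def sub(x0,x1,y0,y1,m):
    k=np.zeros(m.shape,bool);k[y0:y1,x0:x1]=True;return m&k
z=X[...,2]
print("table z",np.median(z[240:330,380:500]))
for nm,b,zl,zh in (("carton",(350,430,185,260),28,45),("near",(280,345,255,320),48,62),("far",(265,330,175,236),48,62),("stop",(200,235,222,312),20,36)):
    k=sub(*b,(z>zl)&(z<zh)&(d>0)); q=X[k]; print(nm,k.sum(),np.median(q[:,2]),rect(q),"px",rect(np.argwhere(k)[:,::-1]))
# colour contours
blue=(h[...,0]>100)&(h[...,0]<130)&(h[...,1]>120)
for nm,b,m,zz in (("carton",(350,430,185,260),(h[...,2]>125)&(h[...,1]<90),36),("near",(280,345,255,320),blue,55),("far",(265,330,175,236),blue,55),("stop",(200,235,222,312),h[...,2]>140,28)):
    k=sub(*b,m); ct=max(cv2.findContours(cv2.morphologyEx(k.astype(np.uint8),cv2.MORPH_CLOSE,np.ones((5,5))),0,1)[0],key=cv2.contourArea)
    r=cv2.minAreaRect(ct);bx=cv2.boxPoints(r);W=ray("top",bx,zz)[:,:2]; print(nm,r,"\n",W.round(1).tolist(),W.mean(0).round(1),[np.linalg.norm(W[i]-W[i-1]).round(1) for i in (1,2)])
big=cv2.resize(p[170:320,200:440],None,fx=3.3,fy=3.3,interpolation=cv2.INTER_CUBIC);cv2.imwrite("pics/crop0.png",big)
E
```

```text
table z -0.8978218347363054
carton 1969 34.95820848065887 (array([ 557.67468262, -172.78741455]), (92.13212585449219, 121.75088500976562), 21.949678421020508) px (array([390.03448486, 222.08622742]), (39.18171691894531, 51.25191116333008), 68.19859313964844)
near 251 53.871274193972795 (array([418.13482666,  12.18582153]), (72.54378509521484, 100.44709777832031), 10.106758117675781) px (array([312.48092651, 280.67401123]), (32.21674728393555, 43.901329040527344), 80.31121826171875)
far 262 53.518644149198394 (array([610.67315674,  55.93778992]), (127.44175720214844, 118.9739990234375), 10.49520206451416) px (array([294.08105469, 197.48651123]), (53.92286682128906, 50.96368408203125), 80.53767395019531)
stop 417 27.042803751802694 (array([445.45074463, 234.04006958]), (179.1434783935547, 12.569993019104004), 10.088233947753906) px (array([217.45550537, 268.00650024]), (76.79190826416016, 5.469714164733887), 81.72411346435547)
carton ((391.77667236328125, 219.745361328125), (50.28630065917969, 59.72028732299805), 68.87527465820312) 
 [[592.0, -89.1], [645.7, -222.9], [533.7, -262.6], [481.5, -130.4]] [ 563.2 -176.3] [np.float64(144.2), np.float64(118.9)]
near ((312.5943908691406, 286.38385009765625), (43.59265899658203, 44.29668045043945), 80.27242279052734) 
 [[444.5, 70.7], [462.8, -29.3], [366.2, -45.6], [348.4, 53.2]] [405.5  12.3] [np.float64(101.7), np.float64(98.0)]
far ((298.5540466308594, 204.32432556152344), (42.25053787231445, 43.07253646850586), 80.53767395019531) 
 [[634.1, 103.7], [652.4, 4.0], [553.9, -12.2], [536.1, 86.2]] [594.1  45.4] [np.float64(101.3), np.float64(99.8)]
stop ((216.85997009277344, 268.01995849609375), (76.65038299560547, 5.374011516571045), 81.8698959350586) 
 [[532.6, 256.7], [534.5, 244.2], [358.2, 213.4], [356.3, 225.7]] [445.4 235. ] [np.float64(12.7), np.float64(179.0)]
```

View pics/crop0.png

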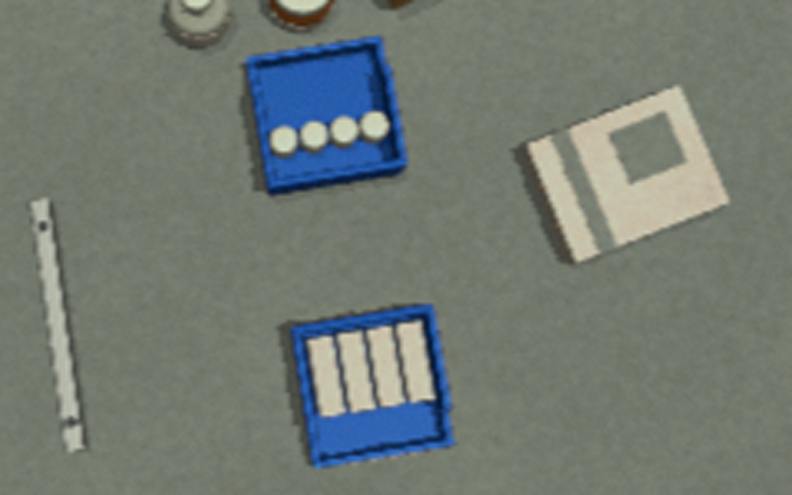

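```bash
python3 - <<'E'
from h import *
d=np.load("pics/top0.npy");X=cloud("top",d);z=X[...,2];p=cv2.imread("pics/top0.png");h=cv2.cvtColor(p,cv2.COLOR_BGR2HSV)
blue=(h[...,0]>100)&(h[...,0]<130)&(h[...,1]>120)
a=np.radians(10.2);R=np.array([[np.cos(a),np.sin(a)],[-np.sin(a),np.cos(a)]])
for nm,(x0,x1,y0,y1) in (("near",(280,345,255,320)),("far",(265,330,175,236))):
    k=np.zeros(z.shape,bool);k[y0:y1,x0:x1]=True
    q=X[k&(z>48)&(z<60)&blue];L=q[:,:2]@R.T
    print(nm,len(q),rect(q),"x'",L[:,0].min(),L[:,0].max(),"y'",L[:,1].min(),L[:,1].max())
    # back rim band
    e=L[:,0].max() if nm=="near" else L[:,0].min()
    s=np.abs(L[:,0]-e)<8; b=q[s]; print(" rim slope deg",np.degrees(np.arctan2(*np.polyfit(b[:,1],b[:,0],1)[:1],1)), np.sort(L[s,0])[[0,3,8,-9,-4,-1]].round(1),L[s,1].min(),L[s,1].max())
for nm,c in (("carton",(557.7,-172.8)),("stop",(445.4,234.5))): print(nm,R@c)
for nm,(x0,x1,y0,y1) in (("bott",(245,275,155,185)),("jar",(277,304,150,180)),("box",(310,338,143,174))):
    q=X[y0:y1,x0:x1].reshape(-1,3);q=q[q[:,2]>40];print(nm,rect(q),R@rect(q)[0],q[:,2].max())
E
```

```text
near 230 (array([417.96658325,  13.12975693]), (72.54378509521484, 98.52947235107422), 10.106758117675781) x' 377.46013246632725 450.0151596015749 y' -110.3658528871267 -11.781122250891743
 rim slope deg -10.034144094394417 [443.7 444.  444.3 449.5 449.9 450. ] -110.09403461653865 -12.52184306029408
far 227 (array([584.99462891,  42.64573288]), (73.01600646972656, 98.67446899414062), 9.41889476776123) x' 547.1236374362735 620.4604068635107 y' -111.42360870971723 -12.427369387956578
 rim slope deg -9.97526447882677 [547.1 547.5 547.7 553.3 553.8 555. ] -109.10034259981494 -12.427369387956578
carton [ 518.28564744 -268.82916073]
stop [479.88709539 151.92032673]
bott (array([557.74456787, 126.9803772 ]), (271.1470642089844, 43.472984313964844), 5.038995265960693) [571.41604119  26.20547757] 1134.082584849765
jar (array([567.21026611,  66.51451111]), (42.757240295410156, 287.0773620605469), 87.7869644165039) [570.02455763 -34.98099298] 1134.082584849765
box (array([574.32458496,  24.60186005]), (52.36475372314453, 325.3711853027344), 74.45709991455078) [569.60434807 -77.49107738] 1134.082584849765
```

Results, in a gap frame centred at about (501, 28) and turned 10°:
- **Gap:** about 97 mm wide.
- **Carton:** x' = +20, y' = −207, and +12° askew.
- **Stop:** y' = +213.

I'll first square and shift the carton by pushing its +x' flank with both fingers. After that I'll push its rear end through the gap.

>>> apply_moves --steps '[20, -32.5, 0, 0, 0, 1.8, 70, 20, -32.5, 0, 0, 0, 1.8, 70, 20, -32.5, 0, 0, 0, 1.8, 70, 20, -32.5, 0, 0, 0, 1.8, 70, 20, -32.5, 0, 0, 0, 1.8, 70, 20, -32.5, 0, 0, 0, 1.8, 70, 20, -32.5, 0, 0, 0, 1.8, 70, 20, -32.5, 0, 0, 0, 1.8, 70, 20, -32.5, 0, 0, 0, 1.8, 70, 20, -32.5, 0, 0, 0, 1.8, 70, 20, -32.5, 0, 0, 0, 1.8, 70, 20, -32.5, 0, 0, 0, 1.8, 70, 20, -32.5, 0, 0, 0, 1.8, 70, 20, -32.5, 0, 0, 0, 1.8, 70, 20, -32.5, 0, 0, 0, 1.8, 70, 20, -32.5, 0, 0, 0, 1.8, 70, 20, -32.5, 0, 0, 0, 1.8, 70, 20, -32.5, 0, 0, 0, 1.8, 70, 20, -32.5, 0, 0, 0, 1.8, 70, 16.5, -32.5, 0, 0, 0, 2.3, 70]'

```text
time: 2.6
tcp_pos: [642.5, -158.9, 204.9]
tcp_rot: [[-0.985, -0.175, -0.001], [-0.175, 0.985, 0.0], [0.001, 0.0, -1.0]]
wrist_force: [0.5, 0.0, 0.6]
opening: 69.6
```

>>> apply_moves --steps '[0, 0, -30, 0, 0, 0, 70, 0, 0, -30, 0, 0, 0, 70, 0, 0, -30, 0, 0, 0, 70, 0, 0, -30, 0, 0, 0, 70, 0, 0, -30, 0, 0, 0, 70, 0, 0, -25, 0, 0, 0, 70, 0, 0, -15, 0, 0, 0, 70, 0, 0, -5, 0, 0, 0, 70, 0, 0, 0, 0, 0, 0, 70]'

```text
time: 3.72
tcp_pos: [642.3, -157.9, 10.9]
tcp_rot: [[-0.985, -0.173, 0.0], [-0.173, 0.985, -0.0], [-0.0, -0.0, -1.0]]
wrist_force: [-0.0, 0.0, 1.0]
opening: 70.3
```

```bash
python3 - <<'E'
from h import *
p,d=grab_frame("scene");cv2.imwrite("pics/s1.png",cv2.resize(p[130:290,80:320],None,fx=3.3,fy=3.3))
o=get_obs();print(o["tcp_pos"],o["wrist_force"])
E
```

```text
[ 642.47768025 -157.98707644   11.31181532] [-0.17647286 -0.06745318 -0.05620388]
```

View pics/s1.png

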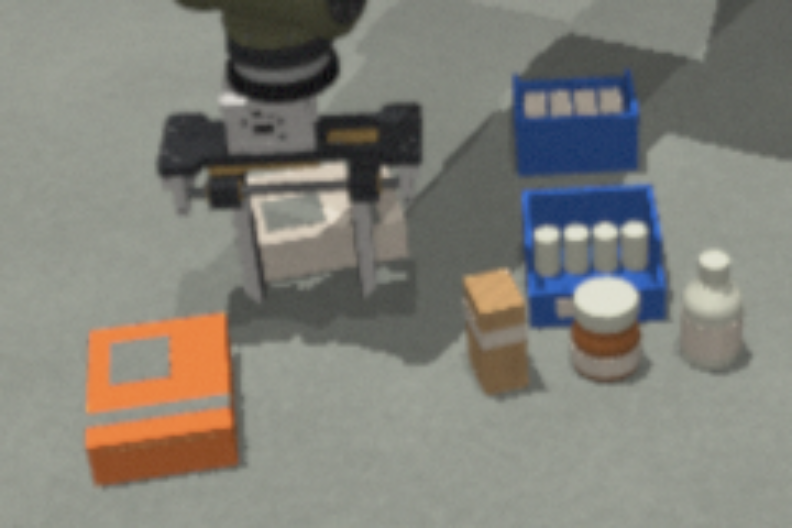

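The crop shows both fingers, at about (255,280) and (368,280), standing beside the carton's +x flank and clear of it and of the small box. Now the squaring push.

>>> apply_moves --steps '[-3.9, -0.7, 0, 0, 0, 0, 70, -3.9, -0.7, 0, 0, 0, 0, 70, -3.9, -0.7, 0, 0, 0, 0, 70, -3.9, -0.7, 0, 0, 0, 0, 70, -3.9, -0.7, 0, 0, 0, 0, 70, -3.9, -0.7, 0, 0, 0, 0, 70, -3.9, -0.7, 0, 0, 0, 0, 70, -3.9, -0.7, 0, 0, 0, 0, 70, -3.9, -0.7, 0, 0, 0, 0, 70, -3.9, -0.7, 0, 0, 0, 0, 70, -3.9, -0.7, 0, 0, 0, 0, 70, -3.9, -0.7, 0, 0, 0, 0, 70, -3.9, -0.7, 0, 0, 0, 0, 70, 0, 0, 0, 0, 0, 0, 70]'

```text
time: 5.52
tcp_pos: [590.9, -166.9, 10.3]
tcp_rot: [[-0.985, -0.173, -0.001], [-0.173, 0.985, 0.0], [0.001, 0.0, -1.0]]
wrist_force: [0.4, 0.3, -0.1]
opening: 70.1
```

>>> apply_moves --steps '[10, 1.8, 0, 0, 0, 0, 70, 15, 2.6, 0, 0, 0, 0, 70, 0, 0, 30, 0, 0, 0, 70, 0, 0, 40, 0, 0, 0, 70, 20, -40, 20, 0, 0, -9, 70, 10, -45, 0, 0, 0, -9, 70, 0, -45, 0, 0, 0, -9, 70, 0, 0, 0, 0, 0, -9, 70]'

```text
time: 6.52
tcp_pos: [646.1, -295.5, 99.6]
tcp_rot: [[-0.895, 0.446, -0.001], [0.446, 0.895, -0.0], [0.001, -0.0, -1.0]]
wrist_force: [0.9, 0.6, -0.1]
opening: 69.8
```

```bash
cat > m.py <<'E'
from h import *
import sys
p,d=grab_frame("top");i=sys.argv[1];cv2.imwrite(f"pics/top{i}.png",cv2.resize(p[120:320,180:460],None,fx=2.8,fy=2.8));np.save(f"pics/top{i}.npy",d)
X=cloud("top",d);z=X[...,2];h=cv2.cvtColor(p,cv2.COLOR_BGR2HSV)
a=np.radians(10.0);R=np.array([[np.cos(a),np.sin(a)],[-np.sin(a),np.cos(a)]]);C0=np.array([501.5,27.8])
m=(z>30)&(z<41)&~((h[...,0]>95)&(h[...,1]>120))&~((h[...,1]>150))
m[:, :225]=False; m[:,450:]=False; m[:165]=False;m[270:]=False
n,l,s,c=cv2.connectedComponentsWithStats(cv2.morphologyEx(m.astype(np.uint8),cv2.MORPH_OPEN,np.ones((3,3))))
for j in range(1,n):
    if s[j,4]<300: continue
    q=X[l==j];r=rect(q);print(s[j].tolist(),"z",np.median(q[:,2]).round(1),"c",r[0].round(1),np.round(r[1],1),round(r[2],2),"gap frame",(R@(r[0]-C0)).round(1))
o=get_obs();print(o["time"],o["tcp_pos"].round(1),np.degrees(np.arctan2(o["tcp_rot"][1][1],o["tcp_rot"][0][1])).round(2))
E
python3 m.py 2
```

```text
[360, 211, 57, 45, 1941] z 35.1 c [ 532.8 -167.2] [ 91.8 120.5] 9.89 gap frame [  -3.  -197.5]
6.575 [ 646.3 -293.9   99.7] 63.14
```

View pics/top2.png

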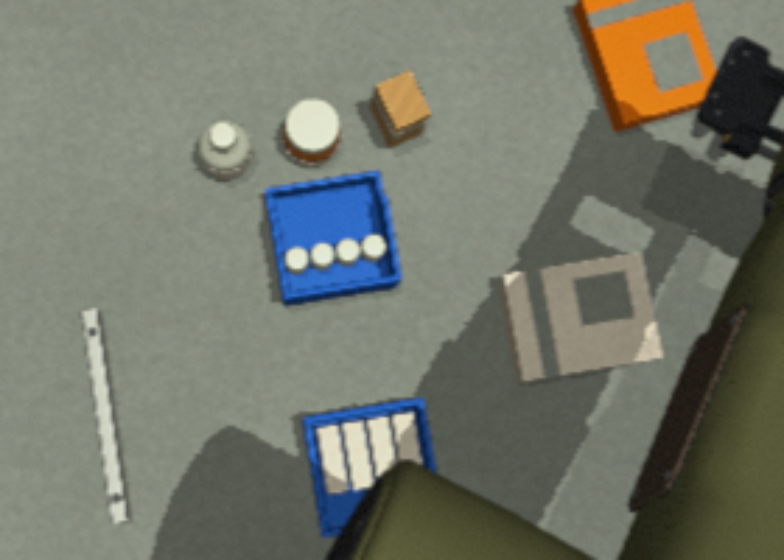

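The carton now sits at x' = −3, y' = −197 and is square (9.9°). The crop shows it at about (580,315), with the bystanders unmoved. I'll move behind its rear end.

>>> apply_moves --steps '[-16.2, 6.1, 0, 0, 0, -8.85, 56, -16.2, 6.1, 0, 0, 0, -8.85, 56, -16.2, 6.1, 0, 0, 0, -8.85, 56, -16.2, 6.1, 0, 0, 0, -8.85, 56, -16.2, 6.1, 0, 0, 0, -8.85, 56, -16.2, 6.1, 0, 0, 0, -8.85, 56, 0, 0, 0, 0, 0, 0, 56, 0, 0, -25, 0, 0, 0, 56, 0, 0, -25, 0, 0, 0, 56, 0, 0, -25, 0, 0, 0, 56, 0, 0, -10, 0, 0, 0, 56, 0, 0, -4, 0, 0, 0, 56, 0, 0, 0, 0, 0, 0, 56]'

```text
time: 8.2
tcp_pos: [549.6, -256.1, 12.0]
tcp_rot: [[-0.19, 0.982, 0.001], [0.982, 0.19, -0.0], [-0.0, 0.001, -1.0]]
wrist_force: [0.1, 0.1, 0.4]
opening: 56.3
```

>>> apply_moves --steps '[0, 0, -2, 0, 0, -0.9, 56, -0.8, 5.4, 0, 0, 0, 0, 56, -0.8, 5.4, 0, 0, 0, 0, 56, -0.8, 5.4, 0, 0, 0, 0, 56, -0.8, 5.4, 0, 0, 0, 0, 56, -0.8, 5.4, 0, 0, 0, 0, 56, -0.8, 5.4, 0, 0, 0, 0, 56, -0.8, 5.4, 0, 0, 0, 0, 56, -0.8, 5.4, 0, 0, 0, 0, 56, -0.8, 5.4, 0, 0, 0, 0, 56, -0.8, 5.4, 0, 0, 0, 0, 56, -0.8, 5.4, 0, 0, 0, 0, 56, -0.8, 5.4, 0, 0, 0, 0, 56, -0.8, 5.4, 0, 0, 0, 0, 56, -0.8, 5.4, 0, 0, 0, 0, 56, -0.8, 5.4, 0, 0, 0, 0, 56, -0.8, 5.4, 0, 0, 0, 0, 56, -0.8, 5.4, 0, 0, 0, 0, 56, 0, 0, 0, 0, 0, 0, 56]'

```text
time: 10.58
tcp_pos: [535.3, -163.5, 9.2]
tcp_rot: [[-0.174, 0.985, -0.001], [0.985, 0.174, 0.001], [0.001, -0.001, -1.0]]
wrist_force: [0.3, 0.4, -0.5]
opening: 55.8
```

```bash
python3 m.py 3
```

```text
[330, 215, 52, 45, 1813] z 35.1 c [522.4 -96.5] [ 91.9 121.3] 10.2 gap frame [  -1. -126.]
10.625 [ 535.3 -163.7    9.2] 10.0
```

View pics/top3.png

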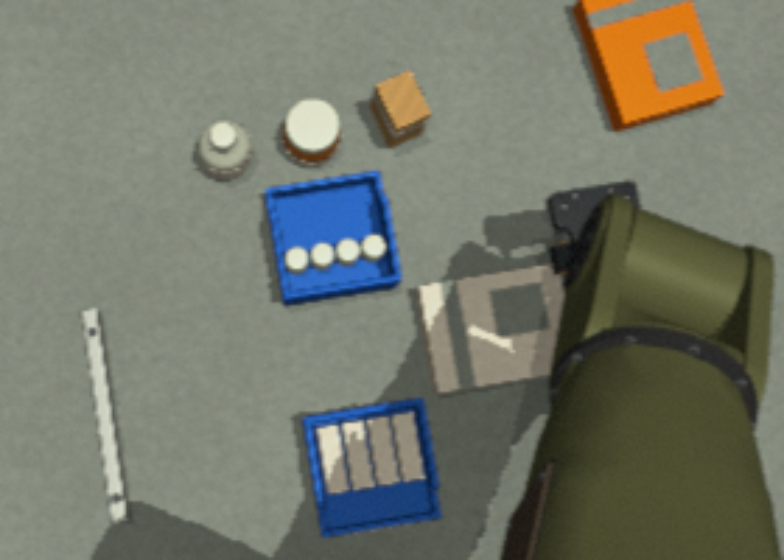

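```bash
python3 - <<'E'
from h import *
p,_=grab_frame("top")
a=np.radians(10.0);ex=np.array([np.cos(a),np.sin(a)]);ey=np.array([-np.sin(a),np.cos(a)]);C0=np.array([501.5,27.8])
c=get_calibration("top");M=np.linalg.inv(np.array(c["world_from_camera"]))
def proj(P):
    q=M[:3,:3]@P+M[:3,3];return c["fx"]*q[0]/q[2]+c["cx"],c["fy"]*q[1]/q[2]+c["cy"]
b=p.astype(np.float32)
# profile across the gap at rim height 55 -> blueness vs x'
for zz,ys,rng,tag in ((55,np.arange(-40,41,5),np.arange(-62,63,0.5),"bins"),(36,np.arange(-165,-85,8),np.arange(-62,63,0.5),"carton")):
    prof=[]
    for y in ys:
        uv=np.array([proj(np.r_[C0+x*ex+y*ey,zz]) for x in rng],np.float32)
        s=cv2.remap(b,uv[None,:,0],uv[None,:,1],cv2.INTER_LINEAR)[0]
        prof.append(s[:,0]-s[:,2])
        if tag=="carton": prof[-1]=s.mean(1)
    m=np.mean(prof,0)
    print(tag,[(float(r),int(v)) for r,v in zip(rng[::2],m[::2]) if abs(r)>40])
E
```

```text
bins [(-62.0, -18), (-61.0, -13), (-60.0, 0), (-59.0, 22), (-58.0, 49), (-57.0, 75), (-56.0, 92), (-55.0, 101), (-54.0, 112), (-53.0, 126), (-52.0, 134), (-51.0, 131), (-50.0, 114), (-49.0, 78), (-48.0, 36), (-47.0, 7), (-46.0, -4), (-45.0, -7), (-44.0, -7), (-43.0, -7), (-42.0, -6), (-41.0, -6), (41.0, -5), (42.0, -1), (43.0, 9), (44.0, 25), (45.0, 41), (46.0, 56), (47.0, 68), (48.0, 81), (49.0, 102), (50.0, 126), (51.0, 143), (52.0, 148), (53.0, 146), (54.0, 140), (55.0, 134), (56.0, 134), (57.0, 138), (58.0, 141), (59.0, 141), (60.0, 142), (61.0, 142), (62.0, 142)]
carton [(-62.0, 70), (-61.0, 70), (-60.0, 70), (-59.0, 71), (-58.0, 71), (-57.0, 71), (-56.0, 71), (-55.0, 71), (-54.0, 71), (-53.0, 71), (-52.0, 69), (-51.0, 67), (-50.0, 65), (-49.0, 68), (-48.0, 76), (-47.0, 89), (-46.0, 104), (-45.0, 112), (-44.0, 115), (-43.0, 115), (-42.0, 114), (-41.0, 114), (41.0, 132), (42.0, 132), (43.0, 128), (44.0, 116), (45.0, 99), (46.0, 87), (47.0, 83), (48.0, 82), (49.0, 82), (50.0, 83), (51.0, 83), (52.0, 83), (53.0, 84), (54.0, 87), (55.0, 92), (56.0, 97), (57.0, 99), (58.0, 100), (59.0, 101), (60.0, 101), (61.0, 102), (62.0, 100)]
```

Profiles put the gap at −48.7 to +49 (middle +0.2, about 98 mm wide). The carton is centred at −1.1, so I'll add about 1.3 mm as it enters.

>>> apply_moves --steps '[-0.4, 4, 0, 0, 0, 0, 56, -0.4, 4, 0, 0, 0, 0, 56, -0.4, 4, 0, 0, 0, 0, 56, -0.4, 4, 0, 0, 0, 0, 56, -0.87, 4.92, 0, 0, 0, 0, 56, -0.87, 4.92, 0, 0, 0, 0, 56, -0.87, 4.92, 0, 0, 0, 0, 56, -0.87, 4.92, 0, 0, 0, 0, 56, -0.87, 4.92, 0, 0, 0, 0, 56, -0.87, 4.92, 0, 0, 0, 0, 56, -0.87, 4.92, 0, 0, 0, 0, 56, -0.87, 4.92, 0, 0, 0, 0, 56, -0.87, 4.92, 0, 0, 0, 0, 56, -0.87, 4.92, 0, 0, 0, 0, 56, 0, 0, 0, 0, 0, 0, 56]'

```text
time: 12.55
tcp_pos: [525.2, -98.6, 9.5]
tcp_rot: [[-0.174, 0.985, -0.0], [0.985, 0.174, 0.0], [0.0, -0.0, -1.0]]
wrist_force: [-0.8, 0.9, -0.1]
opening: 56.1
```

```bash
python3 m.py 4; python3 -c "
from bench import *
o=get_obs();print(o['wrist_force'])"
```

```text
[303, 219, 45, 45, 1604] z 35.3 c [510.7 -24.8] [ 91.7 108.1] 10.12 gap frame [ -0.1 -53.4]
12.6 [525.3 -98.8   9.5] 10.0
[ 0.73074827 -0.21752362 -1.79106716]
```

View pics/top4.png

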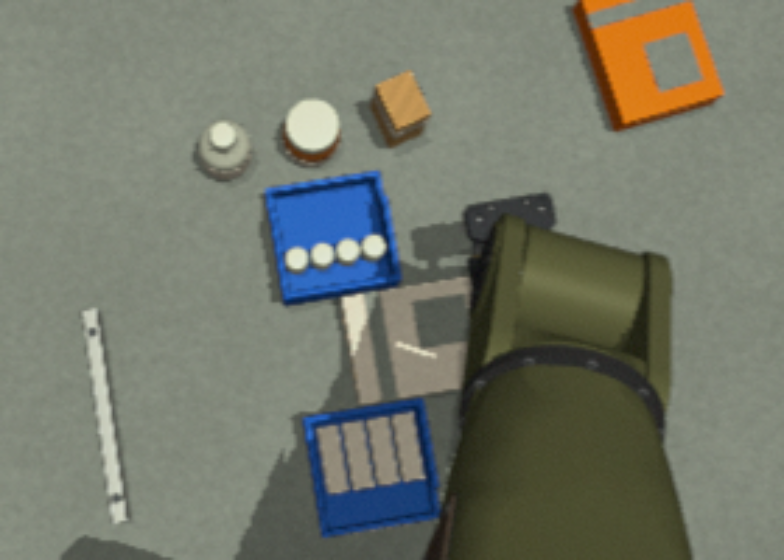

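>>> apply_moves --steps '[-0.87, 4.92, 0, 0, 0, 0, 56, -0.87, 4.92, 0, 0, 0, 0, 56, -0.87, 4.92, 0, 0, 0, 0, 56, -0.87, 4.92, 0, 0, 0, 0, 56, -0.87, 4.92, 0, 0, 0, 0, 56, -0.87, 4.92, 0, 0, 0, 0, 56, -0.87, 4.92, 0, 0, 0, 0, 56, -0.87, 4.92, 0, 0, 0, 0, 56, -0.87, 4.92, 0, 0, 0, 0, 56, -0.87, 4.92, 0, 0, 0, 0, 56, -0.87, 4.92, 0, 0, 0, 0, 56, -0.87, 4.92, 0, 0, 0, 0, 56, -0.87, 4.92, 0, 0, 0, 0, 56, -0.87, 4.92, 0, 0, 0, 0, 56, -0.87, 4.92, 0, 0, 0, 0, 56, -0.87, 4.92, 0, 0, 0, 0, 56, -0.87, 4.92, 0, 0, 0, 0, 56, -0.87, 4.92, 0, 0, 0, 0, 56, -0.87, 4.92, 0, 0, 0, 0, 56, -0.87, 4.92, 0, 0, 0, 0, 56]'

```text
time: 15.1
tcp_pos: [507.8, -0.2, 9.4]
tcp_rot: [[-0.173, 0.985, -0.0], [0.985, 0.173, -0.0], [0.0, -0.0, -1.0]]
wrist_force: [0.8, -1.3, 1.8]
opening: 56.3
```

```bash
python3 m.py 5; python3 -c "
from bench import *
o=get_obs();print(o['wrist_force'])"
```

```text
[261, 227, 37, 43, 1295] z 35.3 c [491.2  84.6] [92.  84.2] 9.33 gap frame [-0.3 57.7]
15.15 [5.076e+02 2.000e-01 9.400e+00] 10.0
[0.28405278 0.26415418 0.1270081 ]
```

View pics/top5.png

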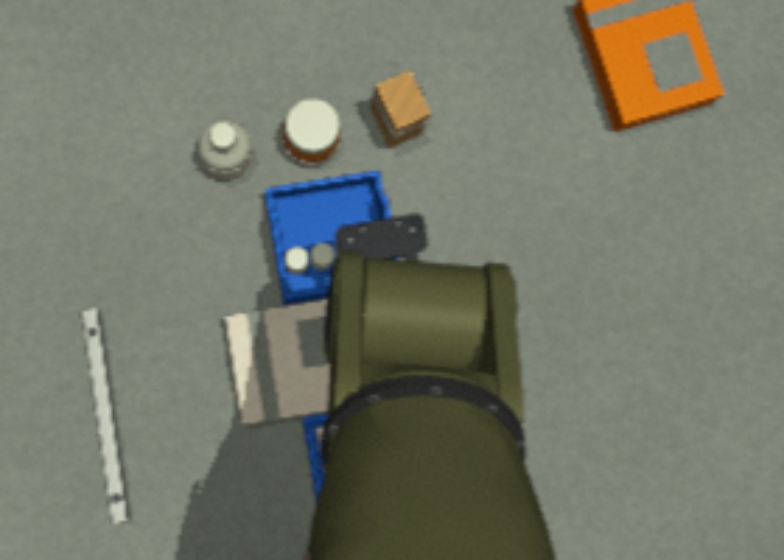

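>>> apply_moves --steps '[-0.87, 4.92, 0, 0, 0, 0, 56, -0.87, 4.92, 0, 0, 0, 0, 56, -0.87, 4.92, 0, 0, 0, 0, 56, -0.87, 4.92, 0, 0, 0, 0, 56, -0.87, 4.92, 0, 0, 0, 0, 56, -0.87, 4.92, 0, 0, 0, 0, 56, -0.87, 4.92, 0, 0, 0, 0, 56, -0.87, 4.92, 0, 0, 0, 0, 56, -0.87, 4.92, 0, 0, 0, 0, 56, -0.87, 4.92, 0, 0, 0, 0, 56, -0.87, 4.92, 0, 0, 0, 0, 56, -0.87, 4.92, 0, 0, 0, 0, 56, -0.87, 4.92, 0, 0, 0, 0, 56, -0.87, 4.92, 0, 0, 0, 0, 56, -0.87, 4.92, 0, 0, 0, 0, 56, -0.87, 4.92, 0, 0, 0, 0, 56, -0.87, 4.92, 0, 0, 0, 0, 56, -0.87, 4.92, 0, 0, 0, 0, 56, -0.35, 2, 0, 0, 0, 0, 56, 0, 0, 0, 0, 0, 0, 56]'

```text
time: 17.65
tcp_pos: [491.9, 90.2, 9.5]
tcp_rot: [[-0.174, 0.985, 0.0], [0.985, 0.174, 0.0], [0.0, 0.0, -1.0]]
wrist_force: [0.0, -1.1, -0.6]
opening: 55.9
```

```bash
sed -i 's/m\[:, :225\]/m[:, :205]/' m.py; python3 m.py 6; python3 -c "
from bench import *
o=get_obs();print(o['wrist_force'])"
```

```text
[223, 236, 27, 34, 770] z 35.2 c [478.7 190.4] [79.6 56.6] 8.09 gap frame [  5.8 164.1]
17.7 [491.9  90.1   9.5] 9.99
[-0.40711175  0.14240016 -0.00202371]
```

View pics/top6.png

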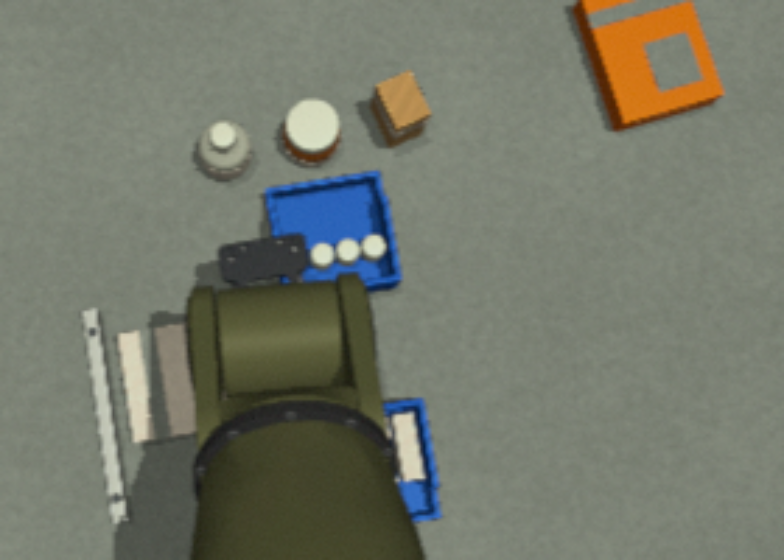

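>>> apply_moves --steps '[-0.52, 2.95, 0, 0, 0, 0, 56, -0.52, 2.95, 0, 0, 0, 0, 56, -0.52, 2.95, 0, 0, 0, 0, 56, -0.52, 2.95, 0, 0, 0, 0, 56, -0.17, 0.98, 0, 0, 0, 0, 56, -0.17, 0.98, 0, 0, 0, 0, 56, 0, 0, 0, 0, 0, 0, 56]'

```text
time: 18.58
tcp_pos: [489.4, 103.8, 9.4]
tcp_rot: [[-0.173, 0.985, -0.0], [0.985, 0.173, 0.0], [0.0, 0.0, -1.0]]
wrist_force: [0.9, -0.7, -0.2]
opening: 56.1
```

>>> apply_moves --steps '[-0.17, 0.98, 0, 0, 0, 0, 56, 0, 0, 0, 0, 0, 0, 56]'

```text
time: 18.82
tcp_pos: [489.2, 104.8, 9.4]
tcp_rot: [[-0.173, 0.985, -0.0], [0.985, 0.173, 0.0], [0.0, -0.0, -1.0]]
wrist_force: [0.7, -0.4, 0.9]
opening: 56.0
```

```bash
python3 m.py 7; python3 -c "
from bench import *
o=get_obs();print(o['wrist_force'])"
```

```text
[217, 238, 25, 32, 678] z 35.4 c [476.9 206.8] [77.2 51.1] 10.0 gap frame [  6.8 180.5]
18.875 [489.2 104.8   9.4] 9.98
[-0.20878573 -1.48969494  0.9857311 ]
```

View pics/top7.png

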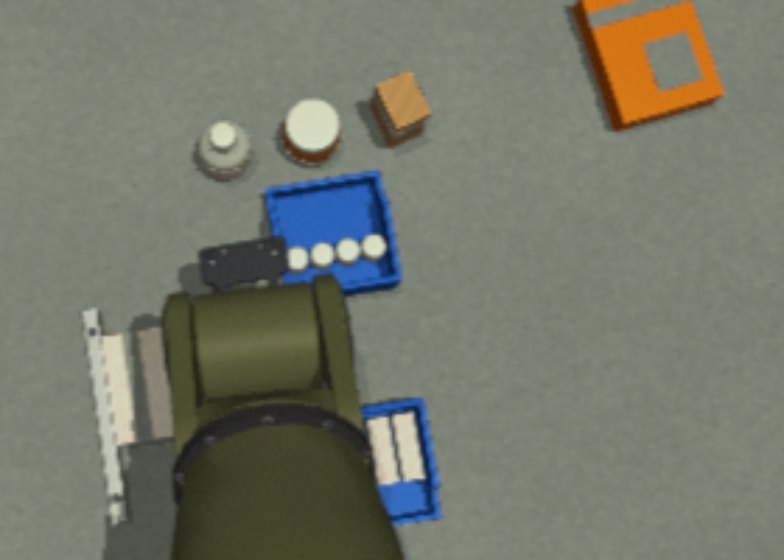

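>>> apply_moves --steps '[-0.17, 0.98, 0, 0, 0, 0, 56, 0, 0, 0, 0, 0, 0, 56]'

```text
time: 19.12
tcp_pos: [489.1, 105.6, 9.4]
tcp_rot: [[-0.173, 0.985, -0.0], [0.985, 0.173, -0.0], [-0.0, -0.0, -1.0]]
wrist_force: [-0.3, -3.4, 0.9]
opening: 56.3
```

>>> apply_moves --steps '[-0.17, 0.98, 0, 0, 0, 0, 56, 0, 0, 0, 0, 0, 0, 56]'

```text
time: 19.38
tcp_pos: [489.0, 105.6, 9.5]
tcp_rot: [[-0.173, 0.985, 0.0], [0.985, 0.173, -0.002], [-0.002, -0.0, -1.0]]
wrist_force: [0.6, -13.2, 1.4]
opening: 56.2
```

The TCP has stalled while the force rises to −13 N, so the carton is firmly against the strip. I'll back straight off along the gap, lift, and clear the view.

>>> apply_moves --steps '[0.35, -2, 0, 0, 0, 0, 56, 0.87, -4.92, 0, 0, 0, 0, 56, 1.75, -9.85, 0, 0, 0, 0, 56, 0, 0, 20, 0, 0, 0, 56, 0, 0, 40, 0, 0, 0, 56, 0, 0, 50, 0, 0, 0, 56, 0, 0, 50, 0, 0, 0, 56, 0, -40, 10, 0, 0, 0, 56, 0, -50, 0, 0, 0, 0, 56, 0, -50, 0, 0, 0, 0, 56, 0, -50, 0, 0, 0, 0, 56, 0, -50, 0, 0, 0, 0, 56, 0, -50, 0, 0, 0, 0, 56, 0, 0, 0, 0, 0, 0, 56, 0, 0, 0, 0, 0, 0, 56]'

```text
time: 21.25
tcp_pos: [491.7, -199.9, 179.3]
tcp_rot: [[-0.173, 0.985, -0.0], [0.985, 0.173, 0.0], [0.0, -0.0, -1.0]]
wrist_force: [-0.3, -0.7, -0.6]
opening: 55.9
```

```bash
python3 m.py 8; python3 - <<'E'
from h import *
d=np.load("pics/top8.npy");X=cloud("top",d);z=X[...,2]
a=np.radians(10.0);R=np.array([[np.cos(a),np.sin(a)],[-np.sin(a),np.cos(a)]]);C0=np.array([501.5,27.8])
L=(X[...,:2]-C0)@R.T
k=(z>31)&(z<40)&(abs(L[...,0])<80)&(L[...,1]>60)&(L[...,1]<240);q=X[k];r=rect(q);print("carton",r,R@(r[0]-C0))
k=(z>22)&(z<30.5)&(abs(L[...,0]+20)<110)&(L[...,1]>205)&(L[...,1]<225);q=X[k];r=rect(q);print("stop",r,R@(r[0]-C0))
E
```

```text
[216, 233, 56, 37, 1733] z 35.4 c [477.7 172.6] [ 87.4 120.1] 10.0 gap frame [  1.7 146.7]
21.3 [ 491.8 -199.4  179.4] 10.02
carton (array([469.49160767, 177.01046753]), (149.06520080566406, 131.52552795410156), 9.470335006713867) [ -5.61198716 152.50182425]
stop (array([445.60998535, 234.33468628]), (180.08230590820312, 12.580812454223633), 10.088541984558105) [-19.17654784 213.10215951]
```

View pics/top8.png

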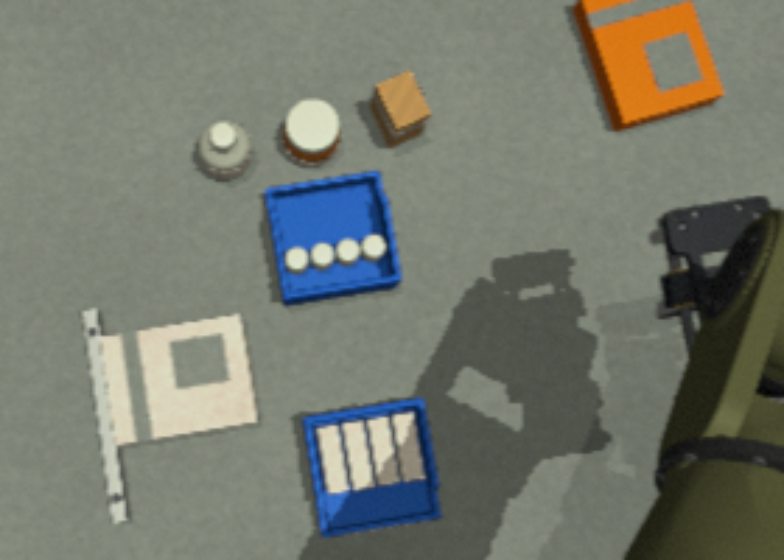

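The picture shows the carton at about (180,378), flush on the strip, square, and clear of both bins. The bystanders stand where they were, and the gripper is clear.

```bash
python3 -c "
from bench import *
close_job()"
```

```text
the job is handed in; nothing more can be done
```

The carton is through the gap and lies square against the 180 mm stop strip. The job was handed in at about 21 s. I first pushed its side with both fingers to square it up and bring it close to the gap line. I then pushed it from behind with both fingers until the push force rose to about 13 N at the strip, backed off and lifted clear.

| Last check (top camera) | Measured | Needed |
|---|---|---|
| Carton centre to strip centre, along the gap | 66.4 mm | 60–74 mm |
| Carton angle / strip angle | 10.0° / 10.1° | within 0.08 rad (4.6°) |
| Carton centre to strip centre, sideways | about 20 mm | within 60 mm |

- **Flatness:** the carton's top was read at 35.4 mm, the same as throughout, so it is flat on the counter.
- **Bystanders:** the bottle, jar and small box look unmoved in the pictures. I did not measure their positions.
- **Robot:** the arm was clear of everything, with wrist force near zero.
- **Measurements that disagreed:**
  - The carton's width read 87.4 mm instead of 92 mm in the last view, because my search area cut off one edge.
  - A second carton estimate, 149 by 132 mm, was spoiled by other objects in its search area, so I did not use it.

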